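# Press a label onto a spice jar in a V-block press

## Task

The spice jar with the freshly stuck green label lies on the dowel rest on the chopping board. Lay it on its side in the V-block of the label press, label centred under where the pad comes down and the jar along the groove (either way round), set down and not dropped; let go of it, then swing the red-knobbed press bar over and push it fully down onto its stop, so that the pad presses the jar firmly onto both sides of the V. Finish while still holding the bar down like that, because it springs back when released, and leave the scissors, tape roll, mug and honey jar where they are.

Things in the scene. Friction and masses are not known exactly. Their poses are not given: they have to be found in the camera images.
- jar: glass spice jar with a black lid and a green label, 105 mm long, the loose thing to load. Round body 45 mm in diameter (straight from 3 to 74 mm), lid 45 mm in diameter (from 84 to 105 mm). Origin: centre of its foot; its z axis runs along the jar from foot to lid. Mass 0.08 to 0.15 kg. It starts lying on its side
- jar_mid (a point): on the jar's axis, 43 mm from the foot: middle of the label. Best gripped here across the 45 mm body, from above. Axes as jar
- jar_rest: small wooden rest, fixed on the 22 mm thick chopping board: two dowels along its x axis, 28 mm apart, outer width 40 mm, 17 mm high; the jar starts lying on it, along its x axis, jar axis about 36 mm above the origin (58 mm above the work surface). Origin: centre of its underside. A microwave oven hangs over the back of the cooktop about 0.5 m above the surface: lift no higher than needed here
- press_base: label press, fixed on the worktop: wooden base 180 x 75 x 14 mm (from -65 to 115 mm along x) with a metal V-block on it and two hinge posts (100 mm high, 40 mm wide over both) at its +x end. Origin: underside, below the middle of the V-block; z is up, x runs along the groove towards the hinge posts. Carries the V sides, the bar and the pad
- vee_seat (a point): where jar_mid lies when the jar is seated: 57 mm above the base's underside, over the middle of the V-block. The 90 degree V is 60 mm long (30 mm either way along x), its bottom is 25 mm and its upper edges are 45 mm above the base's underside; the V-block measures 46 mm across, about as wide as the jar, so fingers that straddle the jar clear it if their tips stay at 47 mm or higher (no more than 10 mm below the jar's axis). Axes as press_base
- vee_a: the V side on the +y side of the groove (aluminium, facing up and inward at 45 degrees). Origin as press_base
- vee_b: the V side on the -y side of the groove. Origin as press_base
- bar_hinge (a point): point on the hinge axis of the press bar, 85 mm along +x from the V-block's middle and 89 mm above the base's underside; the hinge axis is parallel to y of press_base. Axes as press_base
- press_bar (a joint): angle of the press bar in rad: 0 fully down on its stop (level, lying over the jar), growing as it swings up and away; it starts open at 1.6 to 1.75, leaning back over the hinge end. The hinge is stiff enough (0.2 N m) to stay where it is left until the pad touches the jar at about 0.1; from there a spring pushes back, about 7 N at the knob when fully down, and the bar rises again by itself when released
- bar_knob (a point): centre of the red ball knob, 32 mm in diameter, near the free end of the press bar. In the frame of the bar (x, y, z as press_base when down) it lies 150 mm along -x from the hinge axis and 42 mm above it: 131 mm above the base's underside when down. It stands on a 12 mm stem on a bar 20 mm wide. Axes turn with the bar
- press_pad: black rubber pad 30 x 26 mm under the bar, 85 mm from the hinge axis, on a 1000 N/m spring with 16 mm of travel; with the jar seated and the bar fully down the spring is pressed in by 10 mm and the pad pushes with about 10 N. Origin: centre of its lower face
- scissors: bystander: scissors with black handles, 206 x 84 x 11 mm, lying flat; leave alone. Origin: centre of its underside
- tape_roll: bystander: roll of beige tape, 98 mm across, 25 mm high, lying flat; leave alone. Origin: centre of its underside
- mug: bystander: dark and cream mug, 80 x 114 x 94 mm, upright; leave alone. Origin: centre of its underside
- honey_jar: bystander: honey jar with a dark lid, 65 mm across, 86 mm high, upright; leave alone. Origin: centre of its underside

How it is judged:
By the outcome, as a careful person would: the job done as asked, in the order asked, and still so for the second after the job is handed in, while the arm keeps its last pose, push and grip.
It also fails if it takes over 54 s, if anything falls off the work surface, if the arm or the gripper's body presses on something with over 40 N, if the wrist force passes 120 N, or if a joint passes its speed limit or range.

## Robot

A 6-joint arm with a two-finger parallel gripper is mounted at the origin on a cart in front of the work surface, level with it; the furniture and walls round the work are solid. World frame = base frame: x ahead of the robot, y to its left, z up, the work surface at z = 0. Lengths are in mm, angles in rad, forces in N, time in s.
With the tool pointing down it reaches from about 350 to 975 mm from the base axis. Payload 17.4 kg.
Tool frame: the origin (TCP) lies midway between the tips of the shut fingers; the grasp point (between the pads) lies 19 mm behind it; z points along the fingers, y is the direction in which the jaws open and shut (so a half turn about z gives the same grasp; the last joint's range is limited). The gripper opens to 85 mm and grips with 20 to 120 N. Pads are 22 mm wide; open, the fingers measure 114 mm over their backs; the gripper's body (76 mm by 85 mm) begins 54 mm behind the grasp point. The pads swing forward as they close: fully open they stand 13 mm farther back than shut.
Start: joints at [1.29, 0.116, 1.442, -0, 1.584, -0.038], TCP at [162.292, 655.205, 231.303] pointing down, gripper open.
Joint ranges: [-2.83, 2.83], [-0.83, 2.19], [0.07, 2.5], [-1.14, 4.28], [0.01, 3], [-2.97, 2.97]. Speed limits (rad/s): [1.89, 1.89, 2.22, 3.14, 3.14, 3.14].

## Interface

Orientations are given as a 3x3 rotation matrix whose columns are the frame's x, y, z axes.
In Python, from cell import readout, eyes, job gives the robot as it stands.
- The arm moves only by the tool step_arm, never from a script. Its argument "increments" is a list of rows, each a list of 7 numbers: the shift along the tool's x, y, z in m, then the turn, a rotation vector about the tool's x, y, z in rad, then the finger opening in m, from 0 to 0.0854. A call has 1 to 12 rows; each row is the pose to reach, as a shift and turn from the pose commanded when the call began, along the tool's axes at that moment; what a row does not reach only later rows make up. A row lasts 1/8 s, in which the tool goes at most 62.5 mm and 10.7 degrees, less where a joint would pass 70% of its speed; a pose out of reach is approached as far as the arm can. A call with a gripper value outside its range is refused whole. The fingers move at their own pace and stop on an object; "newtons" is the grip in N (left out, the last holds). Time passes only in rows, so rows that repeat a pose let the fingers close. It gives the time, the measured TCP pose, the force and the opening at its end, in the units of the state.
- readout.observe(): the state, without advancing time (a new reading comes with each control period).
- eyes.grab_frame(name): name is "scene" or "top" or "wrist"; returns a dict with "pixels" (384x512x3 uint8, red, green, blue), "depth" (384x512 float32, mm along the optical axis (not along the pixel's ray), 0 where there is no reading), "camera_matrix" (3x3 intrinsics, pixels), "k1" (the pictures are not rectified: a ray, as slopes to the right and down, at radius r is drawn at 1 + k1 r^2 times it, then the intrinsics apply), "R" (3x3) and "t" (3): a world point X has camera coordinates R X + t; the wrist camera has in their place "T_tool_cam" (4x4, takes a point from camera to tool coordinates, whose origin is the TCP and whose axes are the flange's). Camera axes: x right, y down, z forward; pixel columns grow to the right and rows downward; lengths in mm; the calibration is good to about 2 mm. A picture is of the moment at which its call begins: read the wrist's pose just before it.
- job.job_done(): hands the job in, once; it reports no verdict.
The state is a dict: "t": time; "joint_positions": joint angles; "dq": joint speeds; "joint_torque": joint torques, N m; "tool_pos": TCP position; "tcp_rot": TCP orientation; "wrist_force": force on the tool from outside, world axes, zero at the start; "moment": the same for the moment, N m; "width": finger opening in mm.
Only numpy, scipy, OpenCV 4.12 (cv2) and the standard library are available. Lean on these libraries where they do the work, as an engineer would, in place of code of your own. Each camera call takes 0.05 s, during which the arm holds its last target.

## Working session

There is one attempt and no reset: what is moved stays moved. The work goes in short steps, Python scripts to look and compute and a tool call to move; the robot and the scene stay as the last step left them, time stands still between calls to the robot, and variables do not carry over. Pictures are saved under pics/ and viewed, and the job is handed in when it is done.

Besides the shell and the picture viewer there is one more tool, called after "Call:" in YAML: its name, and indented under it one key for each argument. step_arm: Moves the arm, as the interface text tells. Its arguments: {"type":"object","properties":{"increments":{"type":"array","items":{"type":"array","items":{"type":"number"}}},"newtons":{"type":"number"}},"required":["increments"]}

```bash
mkdir -p pics; ls
cat > h.py <<'E'
import numpy as np, cv2
from cell import readout, eyes, job
def save(n,f): cv2.imwrite(f'pics/{f}.png', cv2.cvtColor(n['pixels'],cv2.COLOR_RGB2BGR))
def cam(f,s=None):
    if 'R' in f: return np.array(f['R']),np.array(f['t']).ravel()
    T=np.array(f['T_tool_cam']);Rt=np.array(s['tcp_rot']);p=np.array(s['tool_pos'])
    Rwc=Rt@T[:3,:3];twc=Rt@T[:3,3]+p
    return Rwc.T,-Rwc.T@twc
def rays(f,uv):
    K=np.array(f['camera_matrix'],float)
    return cv2.undistortPoints(np.array(uv,float).reshape(-1,1,2),K,np.array([f['k1'],0,0,0.])).reshape(-1,2)
def atz(f,uv,z,s=None):
    R,t=cam(f,s);r=rays(f,uv);c=-R.T@t
    d=np.c_[r,np.ones(len(r))]@R
    return c+d*((z-c[2])/d[:,2])[:,None]
def atd(f,uv,s=None):
    R,t=cam(f,s);r=rays(f,uv);uv=np.array(uv).astype(int)
    z=f['depth'][uv[:,1],uv[:,0]]
    return (np.c_[r,np.ones(len(r))]*z[:,None]-t)@R
def cloud(f,s=None):
    v,u=np.nonzero(f['depth']>0)
    return atd(f,np.c_[u,v],s),np.c_[u,v],f['pixels'][v,u]
def proj(f,X,s=None):
    R,t=cam(f,s);K=np.array(f['camera_matrix'],float)
    return cv2.projectPoints(np.array(X,float).reshape(-1,3),cv2.Rodrigues(R)[0],t,K,np.array([f['k1'],0,0,0.]))[0].reshape(-1,2)
E
python3 - <<'E'
from h import *
print(readout.observe())
for n in ['scene','top','wrist']:
    s=readout.observe();f=eyes.grab_frame(n); save(f,n+'0')
    np.save(f'pics/{n}0.npy',dict(f=f,s=s),allow_pickle=True)
    print(n,f['camera_matrix'],f['k1'],*cam(f,s))
E
```

```text
pics
{'t': 0.0, 'joint_positions': array([ 1.29022820e+00,  1.16489663e-01,  1.44226675e+00,  2.23535270e-05,
        1.58398690e+00, -3.78105042e-02]), 'dq': array([-4.01321295e-04, -7.46759863e-04, -3.70813632e-04, -1.90561915e-03,
       -3.13260778e-04,  6.05787681e-05]), 'joint_torque': array([-5.74063670e-03, -7.31980062e+01, -6.32481122e+01, -3.70276302e-04,
        6.18909602e-03, -9.87526255e-05]), 'tool_pos': array([162.21420602, 655.02627208, 230.55876993]), 'tcp_rot': array([[-9.70678845e-01,  2.40379834e-01, -3.40095769e-04],
       [ 2.40380066e-01,  9.70678224e-01, -1.09947306e-03],
       [ 6.58324048e-05, -1.14898748e-03, -9.99999338e-01]]), 'wrist_force': array([0.82668112, 0.56428456, 0.50948113]), 'moment': array([-0.04401836, -0.00900252,  0.05235857]), 'width': 85.47609250616252}
scene [[498.51739344   0.         256.51738063]
 [  0.         498.51739344 187.56932597]
 [  0.           0.           1.        ]] -0.11999089600923366 [[-0.52032836 -0.85392548 -0.00834728]
 [-0.38251653  0.24179846 -0.89174807]
 [ 0.76350475 -0.46080884 -0.4524552 ]] [ 313.43134822  308.68919252 1500.10854467]
top [[346.51669003   0.         255.92448895]
 [  0.         346.51669003 187.31264017]
 [  0.           0.           1.        ]] -0.04663893279446392 [[ 0.02267062 -0.99956329  0.01895434]
 [-0.99488866 -0.02442256 -0.0979801 ]
 [ 0.09840022 -0.01663618 -0.99500786]] [  -4.30528129  574.9269883  1138.25372665]
wrist [[322.60152431   0.         249.78444798]
 [  0.         322.60152431 188.04600883]
 [  0.           0.           1.        ]] -0.04707137555321903 [[ 2.40516133e-01  9.70645025e-01  4.74641752e-04]
 [ 9.34825255e-01 -2.31771913e-01  2.69041862e-01]
 [ 2.61254153e-01 -6.42652012e-02 -9.63128367e-01]] [-675.52289593  -35.41514504  377.32840715]
```

View pics/scene0.png

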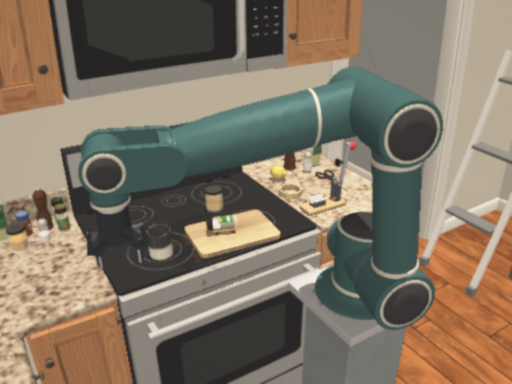

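View pics/top0.png

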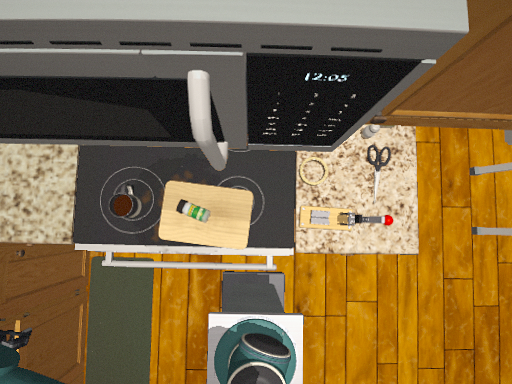

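View pics/wrist0.png

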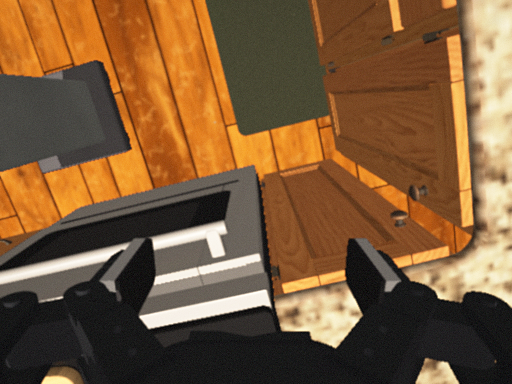

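The top view shows the jar at about (195,210) on the board. The press is at (330,217), with the hinge towards +u and the bar open, knob at (388,220). I'll enlarge both.

Run:
```python
from h import *
d=np.load('pics/top0.npy',allow_pickle=True).item();f=d['f']
im=cv2.cvtColor(f['pixels'],cv2.COLOR_RGB2BGR)
a=cv2.resize(im[190:230,165:225],None,fx=12,fy=12,interpolation=cv2.INTER_CUBIC)
b=cv2.resize(im[195:240,295:400],None,fx=7.5,fy=7.5,interpolation=cv2.INTER_CUBIC)
cv2.imwrite('pics/ja.png',a);cv2.imwrite('pics/pb.png',b)
for uv in [(187,207),(195,210),(203,212),(320,217),(388,220),(347,217),(305,225),(213,240),(230,200),(150,230)]: print(uv,atd(f,[uv]).round(0))
```

```text
(187, 207) [[501. 230.  75.]]
(195, 210) [[492. 203.  82.]]
(203, 212) [[487. 177.  80.]]
(320, 217) [[ 480. -210.   21.]]
(388, 220) [[ 472. -351.  249.]]
(347, 217) [[ 482. -305.   10.]]
(305, 225) [[ 452. -161.   10.]]
(213, 240) [[395. 149.  16.]]
(230, 200) [[530.  96.  22.]]
(150, 230) [[423. 366.  -1.]]
```

View pics/ja.png

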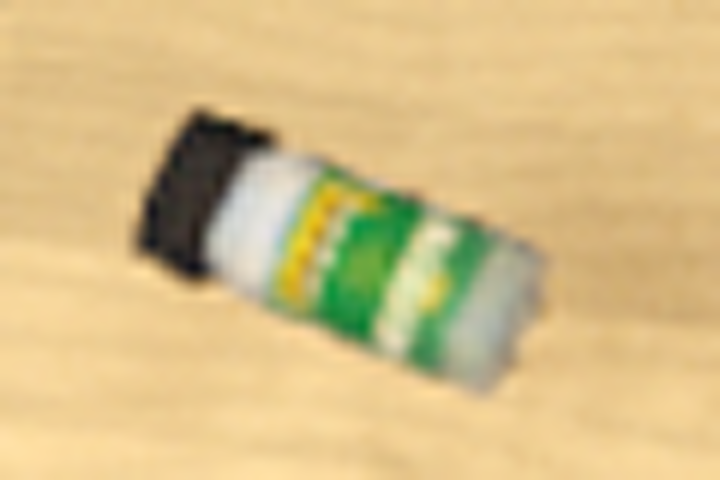

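View pics/pb.png

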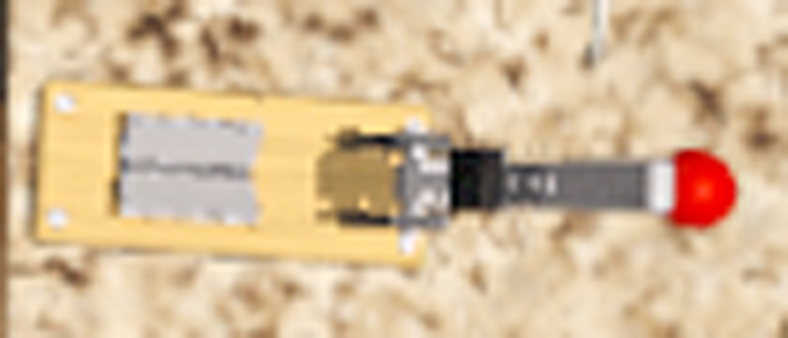

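Run:
```python
from h import *
d=np.load('pics/top0.npy',allow_pickle=True).item();f=d['f']
R,t=cam(f);print('cam',-R.T@t)
j=lambda p:[((x+.5)/12-.5+165,(y+.5)/12-.5+190) for x,y in p]
q=lambda p:[((x+.5)/7.5-.5+295,(y+.5)/7.5-.5+195) for x,y in p]
P=atz(f,j([(519,326),(170,179),(548,262),(490,390),(200,108),(140,250)]),58);print(P.round(1))
d_=P[1]-P[0];print('len',np.linalg.norm(d_),'yaw lid',np.arctan2(d_[1],d_[0]))
u=d_/np.linalg.norm(d_);c=(P[0]+P[1])/2;print('mid',c-u*9.5)
B=atz(f,q([(43,85),(38,240),(418,265),(425,107)]),14);print(B.round(1))
V=atz(f,q([(122,113),(118,217),(258,222),(262,122)]),45);print(V.round(1),V.mean(0))
print('base ctr',B.mean(0))
x=(B[2]+B[3]-B[0]-B[1])/2;print(np.linalg.norm(x),np.arctan2(x[1],x[0]))
x/=np.linalg.norm(x);print('origin',B.mean(0)-25*x, 'V x',np.arctan2(*((V[2]+V[3]-V[0]-V[1])[[1,0]])))
C,uv,rgb=cloud(f)
for nm,m in [('top of jar',(np.abs(C[:,0]-490)<60)&(np.abs(C[:,1]-200)<70)&(C[:,2]>50)),('press',(np.abs(C[:,0]-480)<60)&(C[:,1]<-130)&(C[:,1]>-340)&(C[:,2]>8)),('red',(rgb[:,0]>180)&(rgb[:,1]<60)&(C[:,1]<-100))]:
    print(nm,m.sum(),C[m].mean(0),C[m].min(0),C[m].max(0))
m=(rgb[:,0]>180)&(rgb[:,1]<60)&(C[:,1]<-100)&(C[:,2]>150)
p=C[m];A=np.c_[2*p,np.ones(len(p))];s=np.linalg.lstsq(A,(p**2).sum(1),rcond=None)[0];print('sphere',s[:3],np.sqrt(s[3]+s[:3]@s[:3]))
```

```text
cam [ 460.08152217   28.67398573 1188.98440656]
[[472.2 163.9  58. ]
 [509.6 260.1  58. ]
 [489.6 156.7  58. ]
 [454.7 171.2  58. ]
 [529.1 252.8  58. ]
 [490.2 267.4  58. ]]
len 103.1814311479357 yaw lid 1.1991807452268064
mid [487.44504553 203.1486119   58.        ]
[[ 516.5 -143.3   14. ]
 [ 446.5 -141.8   14. ]
 [ 438.8 -315.    14. ]
 [ 510.4 -318.3   14. ]]
[[ 503.4 -173.9   45. ]
 [ 457.7 -172.6   45. ]
 [ 456.8 -234.6   45. ]
 [ 500.8 -236.2   45. ]] [ 479.67591544 -204.34188276   45.        ]
base ctr [ 478.03224976 -229.6200453    14.        ]
174.21439750469983 -1.6105502171032753
origin [ 479.02583526 -204.63979735   14.        ] V x -1.5989198528596162
top of jar 436 [490.46354844 211.6990183   74.97856129] [451.60428678 159.35215016  54.37088524] [527.49148842 265.75269894  86.02688797]
press 1388 [ 476.60963769 -242.4861792    51.88972042] [ 437.72507588 -339.96613875    8.12697332] [ 517.13690344 -139.36565294  250.60813628]
red 62 [ 472.7749542  -353.74383124  242.72862118] [ 460.91420785 -367.00822533  234.42093629] [ 485.94491137 -345.45003197  249.74939382]
sphere [ 472.21111696 -355.09070982  235.69989727] 11.90125280415264
```

```bash
cat >> h.py <<'E'
from scipy.spatial.transform import Rotation as Ro
def inc(x,y,z,yaw,n=1,tilt=0):
    "target TCP, tool-y world angle yaw, tool down; prints rows fractions"
    s=readout.observe();R0=np.array(s['tcp_rot']);p=np.array(s['tool_pos'])
    yv=np.array([np.cos(yaw),np.sin(yaw),0]);zv=np.array([0,0,-1.]);R1=np.c_[np.cross(yv,zv),yv,zv]
    d=R0.T@(np.array([x,y,z])-p)/1000;rv=Ro.from_matrix(R0.T@R1).as_rotvec()
    print('pos',p.round(1),'t',s['t'],'d',d.round(4),'rv',rv.round(4),'len',np.linalg.norm(d))
    for k in range(1,n+1): print(np.r_[d,rv].round(4)*k/n)
E
python3 - <<'E'
from h import *
d=np.load('pics/wrist0.npy',allow_pickle=True).item();print(np.array(d['f']['T_tool_cam']).round(2))
inc(487.5,203,165,-0.372,10)
E
```

```text
[[  -0.     -0.96   -0.27   67.36]
 [   1.     -0.      0.      0.36]
 [  -0.     -0.27    0.96 -142.65]
 [   0.      0.      0.      1.  ]]
pos [162.3 655.1 230.8] t 0.15 d [-0.4244 -0.3606  0.066 ] rv [-7.0e-04  7.0e-04  1.7e+00] len 0.5607698794255404
[-4.244e-02 -3.606e-02  6.600e-03 -7.000e-05  7.000e-05  1.700e-01]
[-8.488e-02 -7.212e-02  1.320e-02 -1.400e-04  1.400e-04  3.400e-01]
[-1.2732e-01 -1.0818e-01  1.9800e-02 -2.1000e-04  2.1000e-04  5.1000e-01]
[-1.6976e-01 -1.4424e-01  2.6400e-02 -2.8000e-04  2.8000e-04  6.8000e-01]
[-2.122e-01 -1.803e-01  3.300e-02 -3.500e-04  3.500e-04  8.500e-01]
[-2.5464e-01 -2.1636e-01  3.9600e-02 -4.2000e-04  4.2000e-04  1.0200e+00]
[-2.9708e-01 -2.5242e-01  4.6200e-02 -4.9000e-04  4.9000e-04  1.1900e+00]
[-3.3952e-01 -2.8848e-01  5.2800e-02 -5.6000e-04  5.6000e-04  1.3600e+00]
[-3.8196e-01 -3.2454e-01  5.9400e-02 -6.3000e-04  6.3000e-04  1.5300e+00]
[-4.244e-01 -3.606e-01  6.600e-02 -7.000e-04  7.000e-04  1.700e+00]
```

Call:
step_arm:
  increments:
    - [-0.035,-0.03,0.0,0,0,0.145,0.085]
    - [-0.071,-0.06,0.0,0,0,0.285,0.085]
    - [-0.106,-0.09,0.005,0,0,0.425,0.085]
    - [-0.142,-0.12,0.012,0,0,0.567,0.085]
    - [-0.177,-0.15,0.02,0,0,0.71,0.085]
    - [-0.212,-0.18,0.028,0,0,0.85,0.085]
    - [-0.248,-0.21,0.036,0,0,0.99,0.085]
    - [-0.283,-0.24,0.044,0,0,1.135,0.085]
    - [-0.319,-0.27,0.052,0,0,1.275,0.085]
    - [-0.354,-0.3,0.06,0,0,1.42,0.085]
    - [-0.389,-0.33,0.066,0,0,1.56,0.085]
    - [-0.424,-0.361,0.066,0,0,1.7,0.085]

```text
t: 1.65
tool_pos: [487.5, 201.4, 164.7]
tcp_rot: [[0.368, 0.93, -0.001], [0.93, -0.368, -0.0], [-0.001, -0.001, -1.0]]
wrist_force: [-0.7, 0.3, 0.1]
width: 85.1
```

Run:
```python
from h import *
for n in ['wrist']:
    s=readout.observe();f=eyes.grab_frame(n); save(f,n+'1')
    np.save(f'pics/{n}1.npy',dict(f=f,s=s),allow_pickle=True)
    print(s['tool_pos'],s['joint_positions'],s['dq'])
inc(487.5,203,165,-0.372)
```

```text
[487.49299498 201.39618745 164.67744928] [ 3.43395381e-01 -1.83228919e-01  1.84141373e+00  2.04621283e-05
  1.48420114e+00  7.20067737e-01] [-0.70045587  0.14356832 -0.13408955 -0.00179941 -0.01843943  0.4184966 ]
pos [489.7 198.  164.8] t 1.7 d [ 0.0038 -0.0039 -0.0002] rv [ 0.0009  0.0016 -0.0137] len 0.0054318416250646396
[ 0.0038 -0.0039 -0.0002  0.0009  0.0016 -0.0137]
```

View pics/wrist1.png

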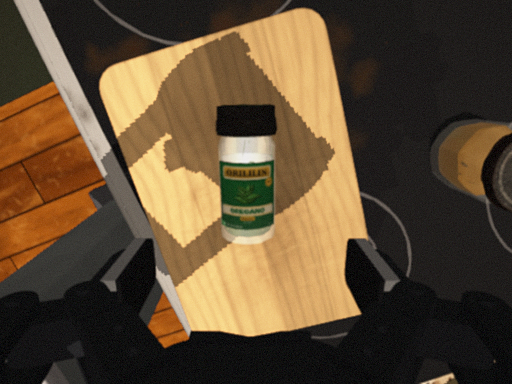

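The wrist view shows the jar between the fingers, nearly aligned, with the lid at (247,120) and the foot at (248,235). The arm was still moving, so I'll let it settle and measure again.

Call:
step_arm:
  increments:
    - [0,0,0,0,0,0,0.085]
    - [0,0,0,0,0,0,0.085]

```text
t: 1.95
tool_pos: [486.7, 203.3, 165.2]
tcp_rot: [[0.362, 0.932, -0.0], [0.932, -0.362, 0.0], [0.0, -0.0, -1.0]]
wrist_force: [0.1, 0.5, 0.4]
width: 84.7
```

Run:
```python
from h import *
s=readout.observe();f=eyes.grab_frame('wrist'); save(f,'wrist2')
np.save('pics/wrist2.npy',dict(f=f,s=s),allow_pickle=True)
print(s['tool_pos'],abs(s['dq']).max())
im=cv2.cvtColor(f['pixels'],cv2.COLOR_RGB2BGR)
cv2.imwrite('pics/w2c.png',cv2.resize(im[90:255,170:330],None,fx=3.6,fy=3.6,interpolation=cv2.INTER_CUBIC))
P,uv,rgb=cloud(f,s)
m=(P[:,2]>60)&(P[:,2]<95)&(abs(P[:,0]-487)<70)&(abs(P[:,1]-205)<75)
p=P[m];print(m.sum(),p.min(0),p.max(0))
# axis fit: PCA in xy of top points
q=p[p[:,2]>68];c=q.mean(0);w,v=np.linalg.eigh(np.cov(q[:,:2].T));print(c,v[:,1],np.arctan2(v[1,1],v[0,1]))
from scipy.optimize import least_squares
def res(a):
    th=a[2];n=np.array([-np.sin(th),np.cos(th)])
    e=(q[:,:2]-[a[0],a[1]])@n
    return np.hypot(e,q[:,2]-a[3])-22.5
best=least_squares(lambda a:res([487.4+a[0]*np.sin(a[1]),203-a[0]*np.cos(a[1]),a[1],a[2]]),[0,1.2,58],loss='soft_l1');a=best.x
print(a,np.sqrt((best.fun**2).mean()))
th=a[1];u=np.array([np.cos(th),np.sin(th)]);al=(q[:,:2]-[487.4+a[0]*np.sin(th),203-a[0]*np.cos(th)])@u
print(al.min(),al.max(),'line pt',487.4+a[0]*np.sin(th),203-a[0]*np.cos(th))
```

```text
[486.73051522 203.32459708 165.23337725] 0.011318197668491722
7595 [452.36892361 158.72938646  60.04017832] [527.75392577 269.1490207   83.13168879]
[491.28839734 216.61414823  77.24918495] [0.35944305 0.93316702] 1.20312534260867
[-1.28846965  1.20598115 58.14462506] 1.0677503558923374
-40.65159826772785 62.853428946551425 line pt 486.19632489987464 203.4596958706859
```

View pics/w2c.png

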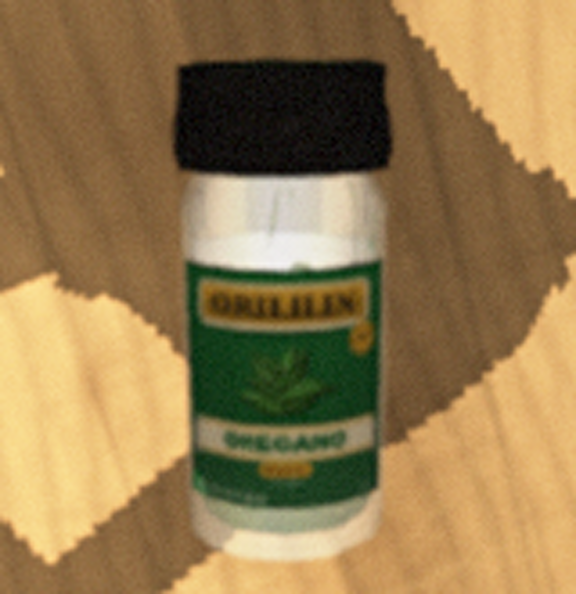

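The crop shows the jar centred and the label upright; the fit puts its axis at yaw 1.206 through (486.2, 203.5), z 58. I'll descend with the tip 10 mm below the axis and grip.

Call:
step_arm:
  increments:
    - [0,0,0.025,0,0,-0.005,0.085]
    - [0,0,0.055,0,0,-0.005,0.085]
    - [0,0,0.085,0,0,-0.005,0.085]
    - [0,0,0.105,0,0,-0.005,0.085]
    - [0,0,0.117,0,0,-0.005,0.085]
    - [0,0,0.117,0,0,-0.005,0.085]
    - [0,0,0.117,0,0,-0.005,0.055]
    - [0,0,0.117,0,0,-0.005,0.04]
    - [0,0,0.117,0,0,-0.005,0.03]
    - [0,0,0.117,0,0,-0.005,0.03]
    - [0,0,0.117,0,0,-0.005,0.03]
  newtons: 30

```text
t: 3.38
tool_pos: [486.0, 203.6, 49.5]
tcp_rot: [[0.359, 0.933, -0.003], [0.933, -0.359, 0.002], [0.001, -0.003, -1.0]]
wrist_force: [-19.5, 3.5, 16.2]
width: 44.0
```

Call:
step_arm:
  increments:
    - [0,0,-0.002,0,0,0,0.03]
    - [0,0,-0.01,0,0,0,0.03]
    - [0,0,-0.03,0,0,0,0.03]
    - [0,0,-0.05,0,0,0,0.03]
    - [0,0,-0.06,0,0,0,0.03]
    - [0,0,-0.06,0,0,0,0.03]
    - [0,0,-0.06,0,0,0,0.03]
  newtons: 35

```text
t: 4.25
tool_pos: [486.8, 202.8, 107.7]
tcp_rot: [[0.359, 0.933, -0.001], [0.933, -0.359, -0.0], [-0.0, -0.001, -1.0]]
wrist_force: [0.7, -0.1, -1.9]
width: 44.2
```

Run:
```python
from h import *
s=readout.observe();f=eyes.grab_frame('wrist'); save(f,'wrist3')
np.save('pics/wrist3.npy',dict(f=f,s=s),allow_pickle=True)
f=eyes.grab_frame('top'); save(f,'top3')
print(s['tool_pos'],s['wrist_force'],s['moment'],s['width'])
```

```text
[486.81720226 202.7798749  107.7318772 ] [ 0.65473454 -0.12427008 -1.92532395] [-0.05946339 -0.03988279 -0.01823452] 44.24118677559506
```

View pics/wrist3.png

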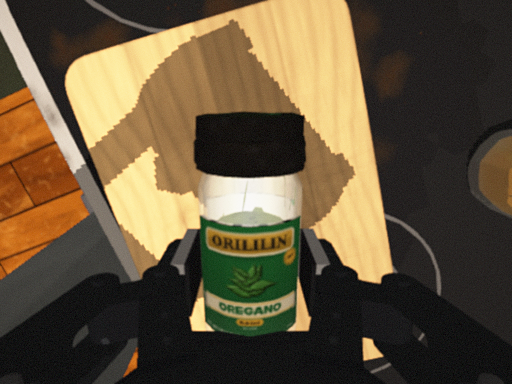

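The jar is held between the fingers, lid at (250,145). I'll fit its pose in the hand.

```bash
cat >> h.py <<'E'
from scipy.optimize import least_squares
def fitjar(f,s,ax0=10):
    "cylinder in tool frame: from lid+visible body points"
    P,uv,rgb=cloud(f,s);R=np.array(s['tcp_rot']);Q=(P-np.array(s['tool_pos']))@R
    m=(abs(Q[:,1])<23.5)&(Q[:,0]>-30)&(Q[:,0]<72)&(Q[:,2]<-2)&(Q[:,2]>-45)
    m&=~((Q[:,0]<16))   # avoid fingers
    q=Q[m]
    b=(q[:,0]<30)|(q[:,0]>43); q=q[b]
    # axis: y=a0+a1 x, z=a2+a3 x
    def res(a): return np.hypot(q[:,1]-a[0]-a[1]*q[:,0],q[:,2]-a[2]-a[3]*q[:,0])-22.5
    o=least_squares(res,[0,0,-ax0,0],loss='soft_l1')
    print('n',len(q),'axis y0,dy,z0,dz',o.x.round(4),'rms',np.sqrt((res(o.x)**2).mean()),'xmax',np.percentile(q[:,0],99.5))
    return o.x
E
python3 - <<'E'
from h import *
d=np.load('pics/wrist3.npy',allow_pickle=True).item();f,s=d['f'],d['s']
fitjar(f,s)
d=np.load('pics/wrist2.npy',allow_pickle=True).item()
P,uv,rgb=cloud(f,s);Q=(P-s['tool_pos'])@s['tcp_rot']
for n,(a,b) in dict(lid=(20,55),):pass
E
python3 - <<'E'
from h import *
d=np.load('pics/wrist3.npy',allow_pickle=True).item();f,s=d['f'],d['s']
P,uv,rgb=cloud(f,s);Q=(P-s['tool_pos'])@s['tcp_rot']
for lo in range(-20,72,6):
    m=(Q[:,0]>lo)&(Q[:,0]<lo+6)&(abs(Q[:,1])<6)&(Q[:,2]<0)
    if m.sum(): print(lo,m.sum(),np.median(Q[m,2]).round(2),np.percentile(Q[m,0],99).round(1))
m=(uv[:,0]>240)&(uv[:,0]<260)&(uv[:,1]>110)&(uv[:,1]<180)
print('lid top x',np.sort(Q[m&(Q[:,2]<-5)][:,0])[-8:])
# label edges
col=f['pixels'][:,244:252].mean(1).round(0)
for v in range(205,340,3): print(v,col[v],end=' ')
E
```

```text
n 9884 axis y0,dy,z0,dz [ 2.6340e-01  2.8000e-03 -9.1352e+00  2.9700e-02] rms 1.994657208977211 xmax 62.73089313169915
-20 373 -31.0 -14.0
-14 380 -31.01 -8.0
-8 395 -31.01 -2.1
-2 412 -31.05 3.9
4 466 -31.03 10.0
10 3028 -82.36 15.6
16 463 -30.84 21.9
22 507 -30.33 27.9
28 519 -30.17 33.9
34 567 -28.19 39.9
40 469 -30.5 45.8
46 606 -29.94 51.9
52 575 -29.68 57.9
58 581 -29.31 62.9
lid top x [62.87932823 62.88175615 62.88265629 62.88573343 62.88615473 62.88838121
 62.91164501 62.92620117]
205 [248. 246. 244.] 208 [249. 248. 247.] 211 [211. 212. 197.] 214 [183. 186. 164.] 217 [182. 184. 163.] 220 [183. 187. 164.] 223 [186. 188. 167.] 226 [156. 154. 139.] 229 [22. 83. 32.] 232 [48. 96. 50.] 235 [182. 157.  95.] 238 [177. 130.  42.] 241 [133.  96.  30.] 244 [121.  87.  28.] 247 [106.  76.  24.] 250 [88. 63. 18.] 253 [161. 126.  61.] 256 [146. 141. 104.] 259 [18. 65. 27.] 262 [26. 78. 34.] 265 [27. 80. 35.] 268 [35. 87. 38.] 271 [46. 91. 34.] 274 [57. 91. 39.] 277 [39. 64. 23.] 280 [48. 80. 29.] 283 [44. 76. 27.] 286 [39. 68. 26.] 289 [50. 84. 31.] 292 [40. 70. 25.] 295 [43. 74. 25.] 298 [23. 61. 27.] 301 [26. 71. 32.] 304 [186. 157. 101.] 307 [129. 136.  96.] 310 [ 96. 116.  77.] 313 [ 76. 103.  63.] 316 [187. 166. 117.] 319 [146. 124.  56.] 322 [132.  95.  28.] 325 [134. 107.  35.] 328 [67. 99. 65.] 331 [34. 73. 38.] 334 [33. 73. 38.] 337 [17. 19. 18.] Traceback (most recent call last):
  File "<stdin>", line 6, in <module>
ValueError: too many values to unpack (expected 2)
```

Run:
```python
from h import *
inc(479,-205.4,135,-0.037,1)
```

```text
pos [486.8 202.8 107.6] t 4.35 d [-0.3838  0.1392 -0.0273] rv [-0.0009  0.0006 -0.3299] len 0.4091502918252299
[-0.3838  0.1392 -0.0273 -0.0009  0.0006 -0.3299]
```

Call:
step_arm:
  increments:
    - [-0.02,0.007,-0.015,0,0,-0.02,0.03]
    - [-0.055,0.02,-0.027,0,0,-0.045,0.03]
    - [-0.095,0.035,-0.027,0,0,-0.08,0.03]
    - [-0.135,0.049,-0.027,0,0,-0.115,0.03]
    - [-0.175,0.063,-0.027,0,0,-0.15,0.03]
    - [-0.215,0.078,-0.027,0,0,-0.185,0.03]
    - [-0.255,0.093,-0.027,0,0,-0.22,0.03]
    - [-0.295,0.107,-0.027,0,0,-0.255,0.03]
    - [-0.335,0.122,-0.027,0,0,-0.29,0.03]
    - [-0.365,0.132,-0.027,0,0,-0.315,0.03]
    - [-0.384,0.139,-0.027,0,0,-0.33,0.03]
    - [-0.384,0.139,-0.027,0,0,-0.33,0.03]

```text
t: 5.85
tool_pos: [478.7, -206.3, 134.7]
tcp_rot: [[0.039, 0.999, -0.001], [0.999, -0.039, 0.0], [0.0, -0.001, -1.0]]
wrist_force: [-0.1, 0.6, -1.0]
width: 44.2
```

Call:
step_arm:
  increments:
    - [0,0,0,0,0,0,0.03]
    - [0,0,0,0,0,0,0.03]

```text
t: 6.1
tool_pos: [479.1, -204.7, 135.2]
tcp_rot: [[0.036, 0.999, -0.0], [0.999, -0.036, 0.0], [0.0, -0.0, -1.0]]
wrist_force: [-0.0, 0.4, 0.0]
width: 44.0
```

Run:
```python
from h import *
s=readout.observe();f=eyes.grab_frame('wrist'); save(f,'wrist4')
np.save('pics/wrist4.npy',dict(f=f,s=s),allow_pickle=True)
g=eyes.grab_frame('top'); save(g,'top4')
np.save('pics/top4.npy',dict(f=g,s=s),allow_pickle=True)
g=eyes.grab_frame('scene'); save(g,'scene4')
print(s['tool_pos'],s['tcp_rot'],s['wrist_force'],s['width'])
a=fitjar(f,s)
```

```text
[ 479.06251727 -204.69074919  135.2023117 ] [[ 3.62955807e-02  9.99341090e-01 -1.29242264e-04]
 [ 9.99341085e-01 -3.62955591e-02  1.65649390e-04]
 [ 1.60849322e-04 -1.35169445e-04 -9.99999978e-01]] [-0.0178536   0.35179708  0.01114757] 44.02387660280732
n 9842 axis y0,dy,z0,dz [ 4.9780e-01  1.7000e-03 -9.1527e+00  3.0000e-02] rms 2.011573899598273 xmax 62.51483965898971
```

View pics/wrist4.png

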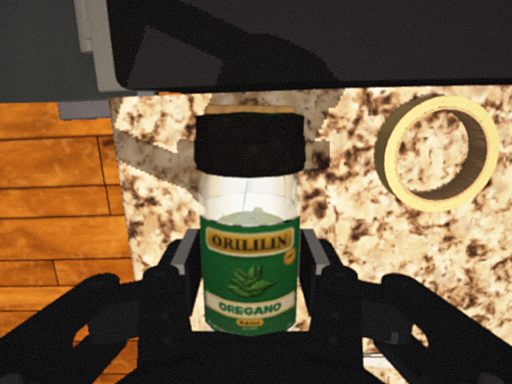

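View pics/scene4.png

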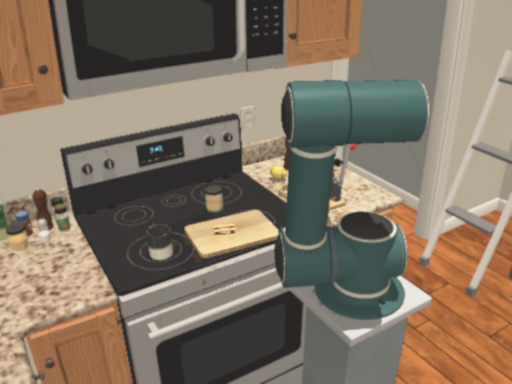

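View pics/top4.png

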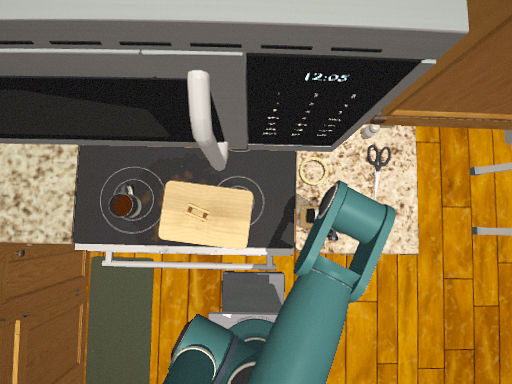

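The base's -x end shows just beyond the lid at about row 107, cols 205–297. I'll check it against the press estimate.

Run:
```python
from h import *
d=np.load('pics/wrist4.npy',allow_pickle=True).item();f,s=d['f'],d['s']
im=cv2.cvtColor(f['pixels'],cv2.COLOR_RGB2BGR)
cv2.imwrite('pics/w4c.png',cv2.resize(im[92:132,180:325],None,fx=5.5,fy=5.5,interpolation=cv2.INTER_CUBIC))
o=np.array([479.2,-204.5]);x=np.array([np.cos(-1.608),np.sin(-1.608)]);y=np.array([-x[1],x[0]])
for a,b in [(-65,37.5),(-65,-37.5),(-40,37.5),(-40,-37.5)]:
    p=np.r_[o+a*x+b*y,14]; print(p.round(1),proj(f,[p],s).round(1))
```

```text
[ 519.1 -140.9   14. ] [[296.1 103. ]]
[ 444.1 -138.2   14. ] [[201.7 102.9]]
[ 518.2 -165.9   14. ] [[295.  134.6]]
[ 443.2 -163.1   14. ] [[202.8 134.6]]
```

View pics/w4c.png

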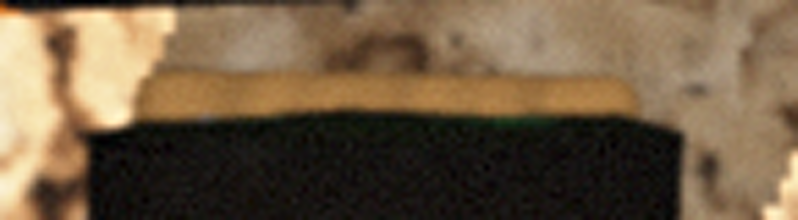

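Run:
```python
from h import *
d=np.load('pics/wrist4.npy',allow_pickle=True).item();f,s=d['f'],d['s']
print(atd(f,[(220,109),(250,109),(280,109)],s).round(1))
print(atd(f,[(160,150),(160,200),(350,230),(350,150)],s).round(1))
print(atz(f,[(204.9,110),(296,110),(250,105.1)],14,s).round(1))
d=np.load('pics/top0.npy',allow_pickle=True).item();f=d['f']
P,uv,rgb=cloud(f)
m=(abs(P[:,0]-480)<60)&(P[:,1]<-120)&(P[:,1]>-330)&(P[:,2]<25)
print(np.histogram(P[m,2],bins=np.arange(-10,26,2)))
inc(479.6,-206,60,-0.037)
```

```text
[[ 458.4 -143.4   13.9]
 [ 482.3 -144.3   14.6]
 [ 506.3 -145.2   13.5]]
[[ 401.8 -177.    -4.1]
 [ 396.3 -223.5   -5.6]
 [ 572.8 -259.1   -3.7]
 [ 569.3 -183.    -3.9]]
[[ 446.3 -143.7   14. ]
 [ 519.  -146.4   14. ]
 [ 482.4 -141.3   14. ]]
(array([ 54, 178, 245, 231, 120,  28,   3,   1,  12,  44, 190, 257, 229,
        69,  17,  17,   8]), array([-10,  -8,  -6,  -4,  -2,   0,   2,   4,   6,   8,  10,  12,  14,
        16,  18,  20,  22,  24]))
pos [ 479.1 -204.9  135.4] t 6.25 d [-0.001   0.0005  0.0754] rv [0.0002 0.     0.0007] len 0.07537691035882657
[-0.001   0.0005  0.0754  0.0002  0.      0.0007]
```

Call:
step_arm:
  increments:
    - [-0.0015,0.0006,0.015,0,0,0,0.03]
    - [-0.0015,0.0006,0.035,0,0,0,0.03]
    - [-0.0015,0.0006,0.055,0,0,0,0.03]
    - [-0.0015,0.0006,0.07,0,0,0,0.03]
    - [-0.0015,0.0006,0.077,0,0,0,0.03]
    - [-0.0015,0.0006,0.079,0,0,0,0.03]
    - [-0.0015,0.0006,0.081,0,0,0,0.03]
    - [-0.0015,0.0006,0.081,0,0,0,0.03]

```text
t: 7.25
tool_pos: [479.7, -207.0, 54.7]
tcp_rot: [[0.037, 0.999, 0.001], [0.999, -0.037, -0.0], [-0.0, 0.001, -1.0]]
wrist_force: [-0.5, 0.7, -0.9]
width: 44.1
```

Call:
step_arm:
  increments:
    - [0,0,0.0015,0,0,0,0.03]
    - [0,0,0.003,0,0,0,0.03]
    - [0,0,0.0045,0,0,0,0.03]
    - [0,0,0.0045,0,0,0,0.03]

```text
t: 7.75
tool_pos: [479.6, -207.0, 50.2]
tcp_rot: [[0.037, 0.999, -0.0], [0.999, -0.037, -0.0], [-0.0, -0.0, -1.0]]
wrist_force: [-2.5, 1.4, 5.1]
width: 44.0
```

Run:
```python
from h import *
s=readout.observe();f=eyes.grab_frame('wrist'); save(f,'wrist5')
np.save('pics/wrist5.npy',dict(f=f,s=s),allow_pickle=True)
print(s['tool_pos'],s['wrist_force'],s['moment'],s['width'])
a=fitjar(f,s)
```

```text
[ 479.56458683 -206.9745929    50.15575217] [-2.51210175  1.3689386   5.12614011] [ 0.20736278  0.52982101 -0.0510758 ] 44.00576383176715
n 9819 axis y0,dy,z0,dz [ 3.7930e-01  3.7000e-03 -9.2014e+00  3.6900e-02] rms 1.9050545069793177 xmax 62.583326419548456
```

View pics/wrist5.png

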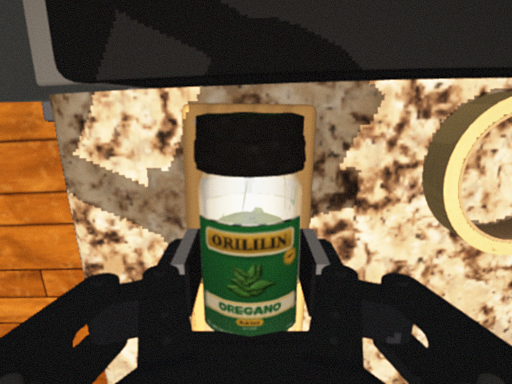

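Run:
```python
from h import *
d=np.load('pics/wrist5.npy',allow_pickle=True).item();f,s=d['f'],d['s']
im=cv2.cvtColor(f['pixels'],cv2.COLOR_RGB2BGR)
cv2.imwrite('pics/w5c.png',cv2.resize(im[92:202,170:330],None,fx=5,fy=5,interpolation=cv2.INTER_CUBIC))
```

```text
(no output)
```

View pics/w5c.png

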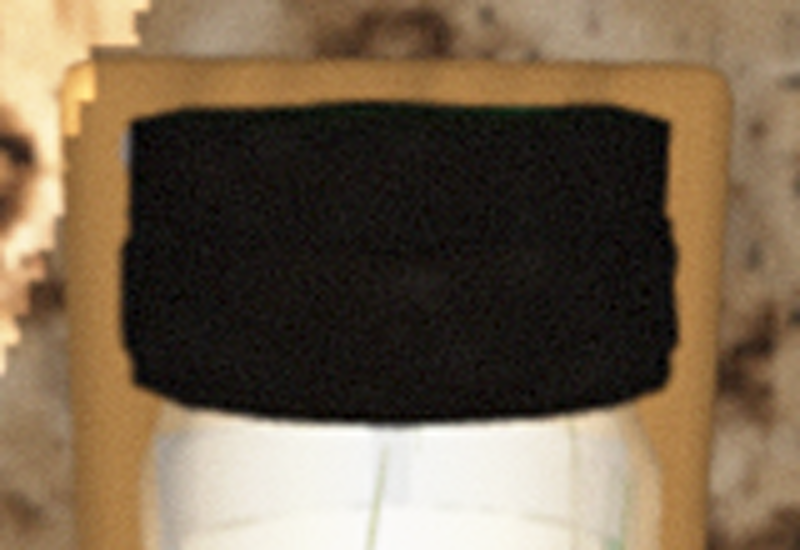

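Run:
```python
from h import *
d=np.load('pics/wrist5.npy',allow_pickle=True).item();f,s=d['f'],d['s']
k=lambda p:[((a+.5)/5-.5+170,(b+.5)/5-.5+92) for a,b in p]
for z in (10,14):
  p=atz(f,k([(68,300),(718,300),(77,500),(710,500),(400,60)]),z,s);q=(p-s['tool_pos'])@s['tcp_rot'];print(q.round(1))
j=atz(f,k([(130,200),(668,200)]),s['tool_pos'][2]+8,s);print('lid',((j-s['tool_pos'])@s['tcp_rot']).round(1))
```

```text
[[ 39.1 -37.2  40.2]
 [ 39.1  37.1  40.2]
 [ 15.3 -37.5  40.2]
 [ 15.3  37.3  40.2]
 [ 65.7   0.7  40.2]]
[[ 39.8 -36.4  36.2]
 [ 39.7  36.3  36.2]
 [ 16.5 -36.6  36.2]
 [ 16.5  36.5  36.2]
 [ 65.7   0.7  36.2]]
lid [[ 55.1 -21.7  -8. ]
 [ 55.1  22.9  -8. ]]
```

Call:
step_arm:
  increments:
    - [0,-0.0005,0,0,0,0,0.03]
    - [0,-0.0005,0.0007,0,0,0,0.03]
    - [0,-0.0005,0.0007,0,0,0,0.03]

```text
t: 8.18
tool_pos: [479.2, -207.0, 49.7]
tcp_rot: [[0.037, 0.999, 0.0], [0.999, -0.037, -0.0], [-0.0, 0.0, -1.0]]
wrist_force: [-4.5, 2.5, 8.6]
width: 43.9
```

Call:
step_arm:
  increments:
    - [0,-0.0006,0,0,0,0,0.03]
    - [0,-0.0012,0,0,0,0,0.03]
    - [0,-0.0012,0,0,0,0,0.03]

```text
t: 8.55
tool_pos: [478.2, -207.0, 49.2]
tcp_rot: [[0.037, 0.999, 0.001], [0.999, -0.037, -0.0], [-0.0, 0.001, -1.0]]
wrist_force: [5.0, -1.9, 0.4]
width: 43.9
```

Call:
step_arm:
  increments:
    - [0,0.0005,0,0,0,0,0.03]
    - [0,0.0005,0.0006,0,0,0,0.03]
    - [0,0.0005,0.0012,0,0,0,0.03]
    - [0,0.0005,0.0012,0,0,0,0.03]

```text
t: 9.05
tool_pos: [478.4, -207.0, 49.0]
tcp_rot: [[0.037, 0.999, -0.0], [0.999, -0.037, -0.0], [-0.0, -0.0, -1.0]]
wrist_force: [-5.4, 1.2, 15.6]
width: 44.0
```

Call:
step_arm:
  increments:
    - [0,-0.0003,-0.0008,0,0,0,0.03]
    - [0,-0.0003,-0.0008,0,0,0,0.044]
    - [0,-0.0003,-0.0008,0,0,0,0.048]
    - [0,-0.0003,-0.0008,0,0,0,0.053]
    - [0,-0.0003,-0.0008,0,0,0,0.06]
    - [0,-0.0003,-0.0008,0,0,0,0.068]
    - [0,-0.0003,-0.0008,0,0,0,0.076]
  newtons: 20

```text
t: 9.93
tool_pos: [478.0, -206.9, 48.7]
tcp_rot: [[0.037, 0.999, -0.0], [0.999, -0.037, 0.0], [0.0, -0.0, -1.0]]
wrist_force: [0.2, 0.2, -0.3]
width: 75.8
```

Run:
```python
from h import *
s=readout.observe();f=eyes.grab_frame('wrist'); save(f,'wrist6')
np.save('pics/wrist6.npy',dict(f=f,s=s),allow_pickle=True)
print(s['tool_pos'],s['wrist_force'],s['width'])
a=fitjar(f,s)
```

```text
[ 478.04211047 -206.89034539   48.66903104] [ 0.22468001  0.2360023  -0.34334563] 75.84134749252482
n 9804 axis y0,dy,z0,dz [ 0.7339  0.0109 -9.5039  0.0319] rms 1.919597857957045 xmax 62.427769291662344
```

View pics/wrist6.png

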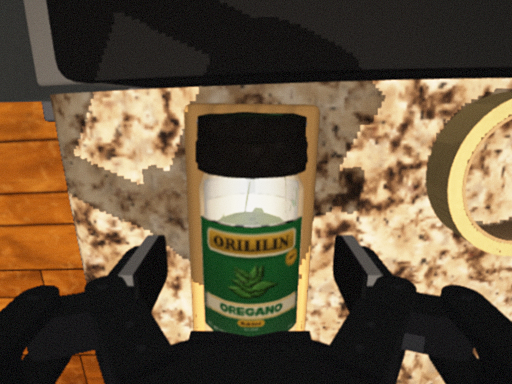

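Released, the jar sits along the groove: lid at (252,145), base edges equally spaced. I'll rise straight up, then fit the knob again with its radius fixed.

Call:
step_arm:
  increments:
    - [0,0,-0.01,0,0,0,0.08]
    - [0,0,-0.03,0,0,0,0.08]
    - [0,0,-0.07,0,0,0,0.08]
    - [0,0,-0.12,0,0,0,0.08]
    - [0,0,-0.17,0,0,0,0.075]
    - [0,0,-0.21,0,0,0,0.07]
    - [0,0,-0.24,0,0,0,0.065]
    - [0,0,-0.25,0,0,0,0.065]
    - [0,0,-0.25,0,0,0,0.065]

```text
t: 11.1
tool_pos: [478.0, -206.9, 299.1]
tcp_rot: [[0.037, 0.999, 0.001], [0.999, -0.037, -0.0], [-0.0, 0.001, -1.0]]
wrist_force: [0.2, 0.1, -0.4]
width: 65.3
```

Run:
```python
from h import *
d=np.load('pics/top0.npy',allow_pickle=True).item();f=d['f']
C,uv,rgb=cloud(f)
m=(rgb[:,0]>150)&(rgb[:,1]<70)&(C[:,1]<-100)&(C[:,2]>150)
p=C[m]
o=least_squares(lambda c:np.linalg.norm(p-c,axis=1)-16,[472,-353,233],loss='soft_l1');print('knob depth',o.x,np.std(o.fun))
# centroid of red in image
px=f['pixels'].astype(int);r=(px[...,0]>150)&(px[...,1]<70)&(px[...,2]<70)
v,u=np.nonzero(r[205:235,375:400]);print(u.mean()+375,v.mean()+205,len(u))
print(atz(f,[(u.mean()+375,v.mean()+205)],232))
th=np.linspace(1.6,1.75,4);x=np.array([np.cos(-1.608),np.sin(-1.608)])
for t in th: print(t,np.array([479,-205.8])+x*(85-150*np.cos(t)+42*np.sin(t)),89+150*np.sin(t)+42*np.cos(t))
s=readout.observe();f=eyes.grab_frame('wrist'); save(f,'wrist7')
np.save('pics/wrist7.npy',dict(f=f,s=s),allow_pickle=True)
inc(473,-353,297,-0.037)
```

```text
knob depth [ 471.57355129 -355.33579001  230.05943676] 1.7120603451106735
387.9710144927536 219.7246376811594 69
[[ 472.90685539 -357.81485762  232.        ]]
1.6 [ 474.11397767 -337.0711202 ] 237.70966051957163
1.6500000000000001 [ 473.83968451 -344.4404621 ] 235.206676938205
1.7 [ 473.57038716 -351.67558376] 232.33825280745828
1.75 [ 473.30675869 -358.75840115] 229.11155769381187
pos [ 477.9 -206.8  298. ] t 11.15 d [-0.1463  0.0005  0.001 ] rv [-0.0006 -0.0003  0.    ] len 0.1462788589716475
[-0.1463  0.0005  0.001  -0.0006 -0.0003  0.    ]
```

View pics/wrist7.png

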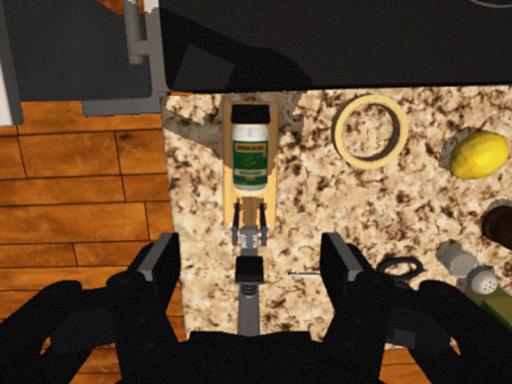

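The overview shows the jar lying in the V at (251,150), centred on the base, with the bar standing up behind it. I'll go above the knob.

Call:
step_arm:
  increments:
    - [-0.03,0,0,0,0,0,0.065]
    - [-0.07,0,0,0,0,0,0.065]
    - [-0.11,0,0,0,0,0,0.065]
    - [-0.14,0.0005,0,0,0,0,0.065]
    - [-0.15,0.0005,0,0,0,0,0.065]
    - [-0.15,0.0005,0,0,0,0,0.065]

```text
t: 11.9
tool_pos: [472.9, -356.7, 297.7]
tcp_rot: [[0.038, 0.999, -0.001], [0.999, -0.038, 0.001], [0.001, -0.001, -1.0]]
wrist_force: [0.3, 0.1, 0.2]
width: 65.0
```

Run:
```python
from h import *
d=np.load('pics/wrist7.npy',allow_pickle=True).item()
f0,s0=d['f'],d['s']
P,uv,rgb=cloud(f0,s0)
m=(P[:,2]>60)&(P[:,2]<90)&(abs(P[:,0]-480)<40)&(P[:,1]>-262)&(P[:,1]<-130)
q=P[m]
o=least_squares(lambda a:np.hypot((q[:,0]-a[0]-a[1]*(q[:,1]+205)),q[:,2]-a[2]-a[3]*(q[:,1]+205))-22.5,[479,0,57,0],loss='soft_l1')
print('jar axis x,dx/dy,z,dz/dy',o.x.round(4),np.std(o.fun),'y range',np.percentile(q[:,1],[.5,99.5]))
s=readout.observe();f=eyes.grab_frame('wrist'); save(f,'wrist8')
np.save('pics/wrist8.npy',dict(f=f,s=s),allow_pickle=True)
print(s['tool_pos'])
P,uv,rgb=cloud(f,s);rgb=rgb.astype(int)
m=(rgb[:,0]>130)&(rgb[:,1]<70)&(rgb[:,2]<70)&(P[:,2]>190)&(P[:,2]<280)
p=P[m];print(len(p))
if len(p)>20:
    o=least_squares(lambda c:np.linalg.norm(p-c,axis=1)-16,[472,-353,230],loss='soft_l1');print('knob',o.x,np.std(o.fun))
```

```text
jar axis x,dx/dy,z,dz/dy [ 4.791452e+02  4.590000e-02  5.754140e+01 -1.630000e-02] 1.366314170382232 y range [-247.60854248 -144.43856325]
[ 472.85014406 -356.68803814  297.66456132]
12
```

View pics/wrist8.png

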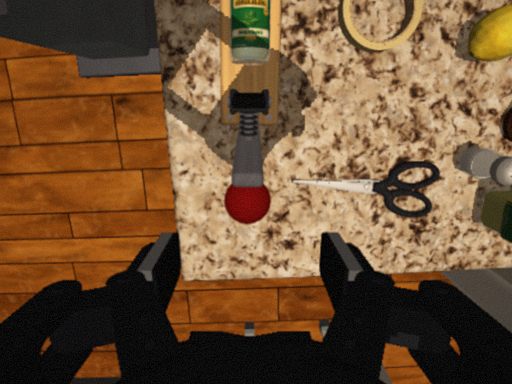

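Run:
```python
from h import *
d=np.load('pics/wrist8.npy',allow_pickle=True).item()
f,s=d['f'],d['s']
P,uv,rgb=cloud(f,s);rgb=rgb.astype(int)
m=(rgb[:,0]>80)&(rgb[:,1]<50)&(rgb[:,2]<50)&(P[:,2]>190)&(P[:,2]<280)
p=P[m];print(len(p),uv[m].mean(0),np.ptp(uv[m],axis=0))
o=least_squares(lambda c:np.linalg.norm(p-c,axis=1)-16,[472,-353,230],loss='soft_l1');print('knob',o.x,np.std(o.fun))
print(atz(f,[(247.5,203)],231,s))
k=o.x
inc(k[0],k[1],k[2]-17,-0.037)
```

```text
1388 [247.00720461 202.68371758] [44 38]
knob [ 471.65352806 -355.16488589  230.87574975] 0.7374847192607474
[[ 472.04080428 -356.99692024  231.        ]]
pos [ 473.  -356.2  298.1] t 11.95 d [ 0.0009 -0.0013  0.0842] rv [-0.0007 -0.0008  0.0001] len 0.08425693611844833
[ 0.0009 -0.0013  0.0842 -0.0007 -0.0008  0.0001]
```

Call:
step_arm:
  increments:
    - [0,-0.001,0.03,0,0,0,0.065]
    - [0,-0.001,0.06,0,0,0,0.065]
    - [0,-0.001,0.08,0,0,0,0.065]
    - [0,-0.001,0.084,0,0,0,0.065]
    - [0,-0.001,0.084,0,0,0,0.045]
    - [0,-0.001,0.084,0,0,0,0.035]
    - [0,-0.001,0.084,0,0,0,0.025]
    - [0,-0.001,0.084,0,0,0,0.025]
    - [0,-0.001,0.084,0,0,0,0.025]
  newtons: 25

```text
t: 13.08
tool_pos: [471.1, -357.4, 216.0]
tcp_rot: [[0.038, 0.999, -0.001], [0.999, -0.038, -0.001], [-0.001, -0.001, -1.0]]
wrist_force: [-10.7, -1.9, 5.7]
width: 30.2
```

Run:
```python
from h import *
s=readout.observe();f=eyes.grab_frame('wrist'); save(f,'wrist9')
print(s['tool_pos'],s['wrist_force'],s['width'],s['t'])
X=lambda t:85-150*np.cos(t)+42*np.sin(t)
Z=lambda t:89+150*np.sin(t)+42*np.cos(t)
t0=1.737
for t in np.linspace(t0,0,19): print(round(t,3),'dx',round((X(t0)-X(t))/1000,4),'dz',round((Z(t0)-Z(t))/1000,4))
```

```text
[ 471.13371393 -357.40254946  216.00922983] [-10.70403686  -1.86434443   5.69446699] 30.18348888988882 13.075
1.737 dx 0.0 dz 0.0
1.64 dx 0.0139 dz -0.0057
1.544 dx 0.0283 dz -0.0101
1.448 dx 0.043 dz -0.013
1.351 dx 0.058 dz -0.0146
1.255 dx 0.073 dz -0.0146
1.158 dx 0.0879 dz -0.0133
1.062 dx 0.1027 dz -0.0105
0.965 dx 0.1171 dz -0.0062
0.868 dx 0.1311 dz -0.0007
0.772 dx 0.1444 dz 0.0063
0.676 dx 0.157 dz 0.0144
0.579 dx 0.1688 dz 0.0238
0.483 dx 0.1796 dz 0.0342
0.386 dx 0.1894 dz 0.0456
0.29 dx 0.198 dz 0.0579
0.193 dx 0.2054 dz 0.071
0.097 dx 0.2115 dz 0.0847
0.0 dx 0.2162 dz 0.099
```

View pics/wrist9.png

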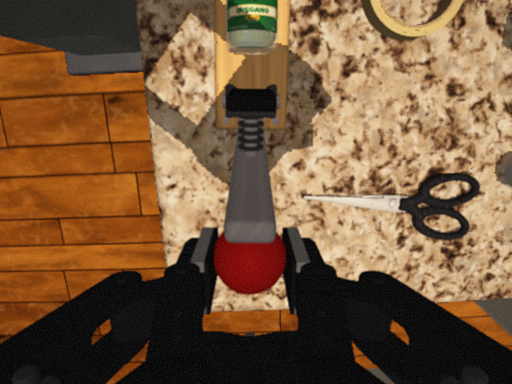

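The fingers hold the knob at (250,260). I'll swing it along the arc, easing the sideways load.

Call:
step_arm:
  increments:
    - [0.006,-0.0008,-0.0025,0,0,0,0.025]
    - [0.0139,-0.0008,-0.0057,0,0,0,0.025]
    - [0.0283,-0.0008,-0.0101,0,0,0,0.025]
    - [0.043,-0.0008,-0.013,0,0,0,0.025]
    - [0.058,-0.0008,-0.0146,0,0,0,0.025]
    - [0.073,-0.0008,-0.0146,0,0,0,0.025]
    - [0.0879,-0.0008,-0.0133,0,0,0,0.025]
    - [0.0879,-0.0008,-0.0133,0,0,0,0.025]

```text
t: 14.12
tool_pos: [475.1, -267.2, 228.1]
tcp_rot: [[0.035, 0.999, 0.001], [0.999, -0.035, 0.001], [0.001, 0.001, -1.0]]
wrist_force: [6.4, 0.6, 1.0]
width: 30.3
```

Run:
```python
from h import *
s=readout.observe();f=eyes.grab_frame('wrist'); save(f,'wrist10')
print(s['tool_pos'],s['wrist_force'],s['moment'],s['width'],s['t'])
```

```text
[ 475.09637095 -267.17965425  228.07129717] [6.44382115 0.59933877 0.98826698] [ 0.00482029 -1.05573818  0.04123609] 30.29848490225032 14.125
```

View pics/wrist10.png

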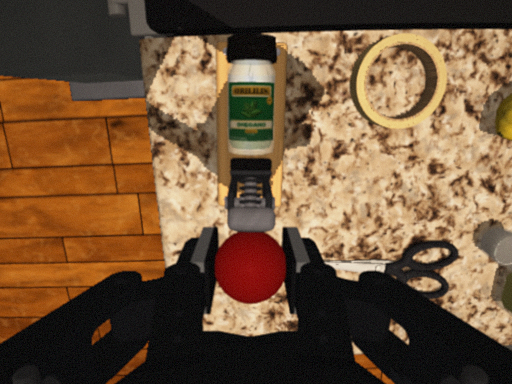

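The bar is about halfway over and the knob is still centred in the fingers at (250,265). I'll continue to about 0.19 rad.

Call:
step_arm:
  increments:
    - [0.006,0.0005,0.001,0,0,0,0.025]
    - [0.0148,0.0005,0.0028,0,0,0,0.025]
    - [0.0292,0.0005,0.0071,0,0,0,0.025]
    - [0.0432,0.0005,0.0126,0,0,0,0.025]
    - [0.0565,0.0005,0.0196,0,0,0,0.025]
    - [0.0691,0.0005,0.0277,0,0,0,0.025]
    - [0.0809,0.0005,0.0371,0,0,0,0.025]
    - [0.0917,0.0005,0.0475,0,0,0,0.025]
    - [0.1015,0.0005,0.0589,0,0,0,0.025]
    - [0.1101,0.0005,0.0712,0,0,0,0.025]
    - [0.1175,0.0005,0.0843,0,0,0,0.025]
    - [0.1175,0.0005,0.0843,0,0,0,0.025]

```text
t: 15.68
tool_pos: [480.7, -150.1, 143.4]
tcp_rot: [[0.036, 0.999, 0.004], [0.999, -0.036, 0.001], [0.001, 0.004, -1.0]]
wrist_force: [18.0, 2.1, 0.4]
width: 30.1
```

Run:
```python
from h import *
s=readout.observe();f=eyes.grab_frame('wrist'); save(f,'wrist11')
print(s['tool_pos'],s['wrist_force'],s['moment'],s['width'],s['t'])
```

```text
[ 480.65091136 -150.05748693  143.40892693] [17.96974106  2.14059474  0.36096405] [ 0.30094848 -2.75222895  0.06289586] 30.134060567121644 15.675
```

View pics/wrist11.png

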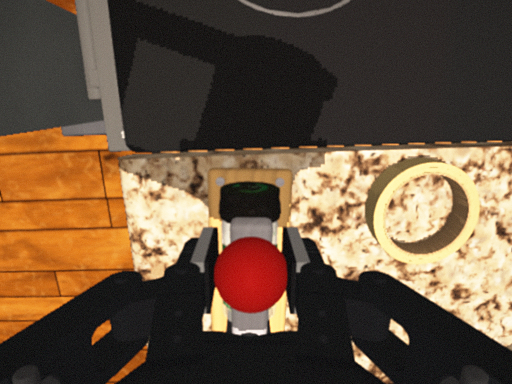

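Call:
step_arm:
  increments:
    - [0.002,0.001,0.004,0,0,0,0.025]
    - [0.004,0.0018,0.008,0,0,0,0.025]
    - [0.0061,0.0018,0.0137,0,0,0,0.025]
    - [0.0075,0.0018,0.018,0,0,0,0.025]
    - [0.009,0.0018,0.022,0,0,0,0.025]
    - [0.009,0.0018,0.022,0,0,0,0.025]
  newtons: 45

```text
t: 16.48
tool_pos: [481.3, -142.6, 121.3]
tcp_rot: [[0.037, 0.999, -0.0], [0.999, -0.037, -0.0], [-0.0, -0.0, -1.0]]
wrist_force: [0.7, 0.8, 2.9]
width: 29.7
```

Call:
step_arm:
  increments:
    - [0.0008,0,0.003,0,0,0,0.025]
    - [0.0018,0,0.0055,0,0,0,0.025]
    - [0.0018,0,0.0065,0,0,0,0.025]
    - [0.0018,0,0.0065,0,0,0,0.025]

```text
t: 16.98
tool_pos: [481.4, -140.8, 115.2]
tcp_rot: [[0.037, 0.999, -0.0], [0.999, -0.037, 0.0], [0.0, -0.0, -1.0]]
wrist_force: [-0.0, 1.7, 4.7]
width: 29.6
```

Call:
step_arm:
  increments:
    - [0,0,0.001,0,0,0,0.025]
    - [0,0,0.002,0,0,0,0.025]
    - [0,0,0.002,0,0,0,0.025]

```text
t: 17.35
tool_pos: [481.5, -140.3, 113.3]
tcp_rot: [[0.037, 0.999, -0.0], [0.999, -0.037, 0.001], [0.001, -0.0, -1.0]]
wrist_force: [-2.2, 6.9, 6.6]
width: 29.8
```

Run:
```python
from h import *
s=readout.observe();f=eyes.grab_frame('wrist'); save(f,'wrist12')
np.save('pics/wrist12.npy',dict(f=f,s=s),allow_pickle=True)
print(s['tool_pos'],s['wrist_force'],s['width'],s['t'])
P,uv,rgb=cloud(f,s);rgb=rgb.astype(int)
m=(rgb[:,0]>80)&(rgb[:,1]<50)&(rgb[:,2]<50)&(P[:,2]>100)&(P[:,2]<180)
p=P[m]
o=least_squares(lambda c:np.linalg.norm(p-c,axis=1)-16,s['tool_pos']+[0,0,16],loss='soft_l1');print('knob',len(p),o.x,np.std(o.fun))
```

```text
[ 481.50298618 -140.32772113  113.31659684] [-2.22279369  6.90569757  6.57766473] 29.778777380590736 17.35
knob 4481 [ 481.99657641 -142.14271239  133.99378155] 2.3563799508769754
```

View pics/wrist12.png

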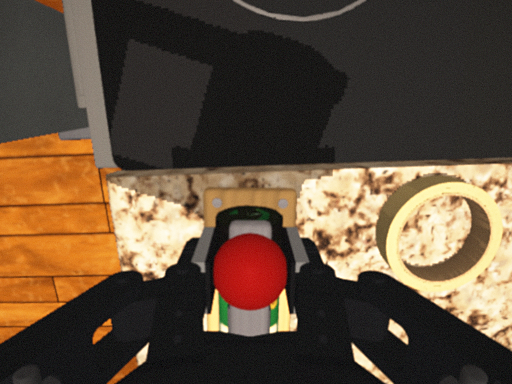

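Call:
step_arm:
  increments:
    - [0.0006,-0.0002,0.001,0,0,0,0.025]
    - [0.0008,-0.0002,0.002,0,0,0,0.025]
    - [0.0008,-0.0002,0.002,0,0,0,0.025]

```text
t: 17.77
tool_pos: [481.5, -140.0, 111.5]
tcp_rot: [[0.037, 0.999, 0.001], [0.999, -0.037, 0.0], [0.0, 0.001, -1.0]]
wrist_force: [0.6, 3.6, 6.0]
width: 29.5
```

Call:
step_arm:
  increments:
    - [0.0003,0,0.001,0,0,0,0.025]
    - [0.0003,0,0.001,0,0,0,0.025]
    - [0.0003,0,0.001,0,0,0,0.025]

```text
t: 18.15
tool_pos: [481.5, -139.7, 110.6]
tcp_rot: [[0.037, 0.999, 0.0], [0.999, -0.037, 0.0], [0.0, 0.0, -1.0]]
wrist_force: [-0.9, 2.4, 6.5]
width: 29.9
```

Call:
step_arm:
  increments:
    - [0.0003,0,0.001,0,0,0,0.025]
    - [0.0006,0,0.002,0,0,0,0.025]
    - [0.0006,0,0.002,0,0,0,0.025]

```text
t: 18.52
tool_pos: [481.6, -139.5, 109.8]
tcp_rot: [[0.037, 0.999, 0.001], [0.999, -0.037, -0.001], [-0.001, 0.001, -1.0]]
wrist_force: [-6.7, 1.6, 20.3]
width: 29.5
```

Run:
```python
from h import *
s=readout.observe();f=eyes.grab_frame('wrist'); save(f,'wrist13')
np.save('pics/wrist13.npy',dict(f=f,s=s),allow_pickle=True)
print(s['tool_pos'],s['wrist_force'],s['width'],s['t'])
for n in (9,10,11,12,13):
    im=cv2.imread(f'pics/wrist{n}.png').astype(int)
    m=((im[...,2]>80)&(im[...,1]<50)&(im[...,0]<50)).astype(np.uint8)
    m[:220]=0;m[:,:200]=0;m[:,300:]=0
    v,u=np.nonzero(m);print(n,len(u),u.min(),u.max(),v.min(),v.max(),v.mean())
```

```text
[ 481.63333211 -139.51860726  109.80108368] [-6.69303486  1.56792485 20.25381174] 29.50688809552116 18.525
9 3264 202 297 233 335 265.9797794117647
10 4000 215 285 232 302 266.64125
11 4336 214 286 237 312 274.3468634686347
12 4481 213 286 234 309 271.1740682883285
13 4498 213 286 234 309 271.38439306358384
```

The vertical force jumped from 6.5 to 20 N, so the bar is on its stop. I'll hold and check that it is level and stays there.

Call:
step_arm:
  increments:
    - [0,-0.0004,0,0,0,0,0.025]
    - [0,-0.0004,0,0,0,0,0.025]
    - [0,-0.0004,0,0,0,0,0.025]
    - [0,-0.0004,0,0,0,0,0.025]

```text
t: 19.08
tool_pos: [481.6, -139.5, 109.9]
tcp_rot: [[0.037, 0.999, 0.002], [0.999, -0.037, -0.001], [-0.001, 0.002, -1.0]]
wrist_force: [-3.6, 1.1, 17.5]
width: 30.0
```

Run:
```python
from h import *
s=readout.observe();f=eyes.grab_frame('wrist'); save(f,'wrist14')
g=eyes.grab_frame('top');save(g,'top14');g2=eyes.grab_frame('scene');save(g2,'scene14')
print(s['tool_pos'],s['wrist_force'],s['width'],s['t'],abs(s['dq']).max())
P,uv,rgb=cloud(f,s);rgb=rgb.astype(int)
m=(rgb[:,0]>80)&(rgb[:,1]<45)&(rgb[:,2]<45)&(uv[:,0]>215)&(uv[:,0]<285)&(uv[:,1]>230)&(uv[:,1]<312)&(P[:,2]>120)
p=P[m];o=least_squares(lambda c:np.linalg.norm(p-c,axis=1)-16,s['tool_pos']+[0,0,19],loss='soft_l1');print('knob',o.x,np.std(o.fun),'top z',np.percentile(p[:,2],99))
for uvq in [(250,230),(250,225),(250,222),(250,315),(250,325),(240,320)]: print(uvq,atd(f,[uvq],s).round(1))
im=cv2.cvtColor(f['pixels'],cv2.COLOR_RGB2BGR)
cv2.imwrite('pics/w14c.png',cv2.resize(im[170:345,170:330],None,fx=3.4,fy=3.4,interpolation=cv2.INTER_CUBIC))
```

```text
[ 481.5800898  -139.52464267  109.85177806] [-3.60394735  1.07938939 17.51122403] 29.951655272013326 19.075 0.0010905614440281488
knob [ 482.05976305 -141.24103506  130.77779896] 0.46277929278981267 top z 147.1430868710755
(250, 230) [[ 482.8 -129.2  115.7]]
(250, 225) [[ 482.9 -127.9  112.8]]
(250, 222) [[ 482.9 -127.4  110.2]]
(250, 315) [[ 481.1 -174.2  116.6]]
(250, 325) [[ 480.9 -180.9  115.7]]
(240, 320) [[ 476.  -178.   115.3]]
```

View pics/w14c.png

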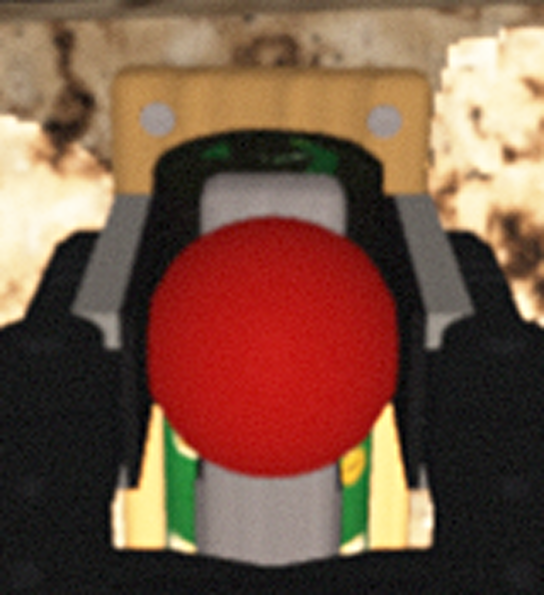

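View pics/top14.png

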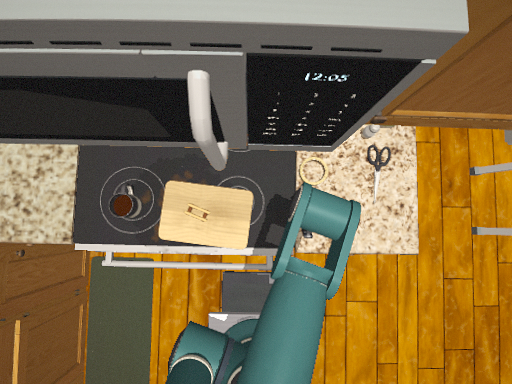

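View pics/scene14.png

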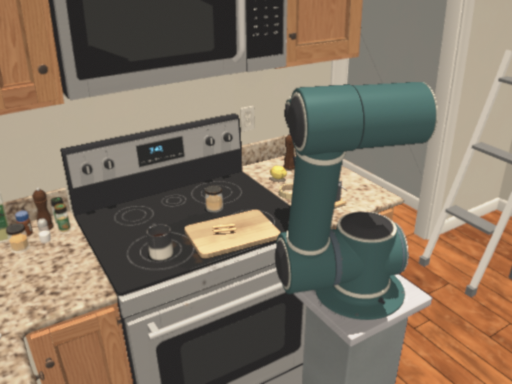

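The knob fit gives z 130.8 (131 expected on the stop), the bar is level, and the 17.5 N of push is steady. The jar lies straight under the bar, and the scissors, tape roll and mug look unmoved. I'll hand in.

```bash
python3 -c "
from cell import job
print(job.job_done())"
```

```text
the job is handed in; nothing more can be done
None
```

I laid the jar on its side in the V-block, lid end away from the hinge, and let go of it. Then I gripped the red knob, swung the bar over and pushed it down onto its stop. The job was handed in at about 19 s with the arm still holding the bar down.

**Bar on its stop:** push-back at the knob jumped from 6.5 to about 20 N and held at 17.5 N. The knob measured 130.8 mm high against 131 mm expected, and the bar looked level.

**Jar in the V:** with the gripper clear and the bar still up, the jar's axis was 57.5 mm high (57 expected). The label centre was within about 1 mm of the V-block's middle. It is tilted at most about 0.016 rad, with yaw within about 0.01 rad of the groove.

**Disagreements and limits:**
- The top and wrist cameras differed by 1 to 2 mm on where the press is. While seating the jar I corrected sideways using the contact force.
- The pad's contact with the jar is inferred from force and bar position, because the arm hid it from view.
- By eye in the last top and scene pictures, the scissors, tape roll, mug and honey jar are where they were; I did not measure them.

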